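Dock the reagent carrier in front of the code reader

TASK

Load the blue reagent carrier: with the fingertips, push it along the L-shaped guide slots of the loading deck, straight back to the corner and then sideways to the left, to the very end of the cross slot, so that it stands fully home in front of the code reader. Only push on the block's sides: do not lift the carrier or let it tip out of its slots, keep the four bottles standing in it and do not press on or grip them. Leave everything else on the bench where it stands.

Things in the scene. Friction and masses are not known exactly. Their poses are not given: they have to be found in the camera images.
- deck: fixed reagent loading deck: aluminium plate 220 (x) x 210 mm (y), top 18 mm above the worktop, yaw up to 0.25 rad, with two identical parallel L-shaped slots (14 mm wide, 9 mm deep, dark) that guide the carrier's pins. Origin: centre of the plate, at worktop height; x points away from the robot, y left, z up.
- lane_start (a point): where the carrier's origin is at the near end of the slots: (-45, -40, 18) mm in the deck's frame. The loading leg runs from here straight along the deck's +x
- lane_corner (a point): where the carrier's origin is at the corner of the L: (+45, -40, 18) mm in the deck's frame. The cross leg runs from here straight along the deck's +y (to the left)
- lane_end (a point): where the carrier's origin is at the far end of the cross leg, in front of the reader: (+45, +40, 18) mm in the deck's frame. The slots are closed at their ends; the pins have 2 mm of play to each side
- reader_window (a point): middle of the dark window of the grey code reader fixed behind the deck's rear edge (housing 40x84 mm, up to 73 mm above the worktop), at (+116, +40, 45) mm in the deck's frame, facing -x
- carrier: blue square block 100x100 mm, 36 mm high, flat upright sides, loose, about 0.6 to 1 kg with bottles, moved by a push of 3 to 7 N; tips if pushed hard (over about 10 N) on a stop. Two 10 mm pins under it at (22,-22) and (-22,22) mm reach 7.5 mm down into the slots and keep it square to the deck within 0.1 rad. Origin: centre of its underside, on the plate; axes as the deck's. Starts 0 to 35 mm along the loading leg.
- vial_1: small white reagent bottle, 20 mm across, 54 mm high, standing loosely in the carrier's well at (-24,-24) mm of the carrier, its foot 10 mm above the carrier's underside, its top 82 mm above the worktop. Origin: centre of its foot
- vial_2: small white reagent bottle, 20 mm across, 54 mm high, standing loosely in the carrier's well at (-24,24) mm of the carrier, its foot 10 mm above the carrier's underside, its top 82 mm above the worktop. Origin: centre of its foot
- vial_3: small white reagent bottle, 20 mm across, 54 mm high, standing loosely in the carrier's well at (24,-24) mm of the carrier, its foot 10 mm above the carrier's underside, its top 82 mm above the worktop. Origin: centre of its foot
- vial_4: small white reagent bottle, 20 mm across, 54 mm high, standing loosely in the carrier's well at (24,24) mm of the carrier, its foot 10 mm above the carrier's underside, its top 82 mm above the worktop. Origin: centre of its foot
- tip_box: pipette tip box with clear lid, teal, 90x118x96 mm; bystander
- log_book: closed log book lying flat, 210x152x16 mm; bystander
- timer: flat bench timer, 60x70x16 mm; bystander
- dropper: amber dropper bottle with white top, 30 mm across, 78 mm high; bystander
- dropper_b: white dropper bottle with a red top, 26 mm across, 71 mm high; bystander
- reagent_bottle_02: small white bottle, 20 mm across, 54 mm high, standing on the worktop by itself; bystander
- reagent_bottle_04: another such white bottle on the worktop; bystander
- reagent_bottle_05: another such white bottle on the worktop; bystander

How it is judged:
On the way:
1. the carrier has been pushed along the loading leg to the corner (x of carrier in the frame of deck above 0.04 m and y of carrier in the frame of deck below -0.03 m), for 0.05 s.
At the end, for the whole second after the job is handed in: The carrier stands flat on the plate at the end of the cross slot: within 5 mm of the end stop position along the cross leg and 5 mm across it, pins in the slots, level within 0.06 rad, at rest, with the four bottles standing in their wells (x of carrier in the frame of deck between 0.04 and 0.05 m and y of carrier in the frame of deck above 0.035 m and z of carrier in the frame of deck below 0.021 m and angle between carrier's own z axis and vertical below 0.06 rad and linear speed of carrier below 0.01 m/s and angle between each of vial_1, vial_2, vial_3, vial_4's own z axis and vertical below 0.3 rad and z of each of vial_1, vial_2, vial_3, vial_4 in the frame of carrier below 0.017 m); the robot touches nothing.
It fails at once if the carrier is lifted (underside more than 6 mm above the plate at its centre) or tipped by more than 0.2 rad (z of carrier in the frame of deck above 0.024 m or angle between carrier's own z axis and vertical above 0.2 rad).
It fails at once if a bottle is lifted more than 12 mm in its well or tipped by more than 0.4 rad (z of any of vial_1, vial_2, vial_3, vial_4 in the frame of carrier above 0.022 m or angle between any of vial_1, vial_2, vial_3, vial_4's own z axis and vertical above 0.4 rad).
It fails at once if a bottle in the carrier is pressed or gripped by the robot (more than 3 N) (contact force between any of the fingers, the arm and vial_1 above 3 N or contact force between any of the fingers, the arm and vial_2 above 3 N or contact force between any of the fingers, the arm and vial_3 above 3 N or contact force between any of the fingers, the arm and vial_4 above 3 N).
It fails at once if a bystander is moved by more than 20 mm (distance of any of tip_box, log_book, timer, dropper, dropper_b, reagent_bottle_02, reagent_bottle_04, reagent_bottle_05 from where it was at the start of the episode above 0.02 m).
It also fails if it takes over 45 s, if anything falls off the work surface, if the arm or the gripper's body presses on something with over 40 N, if the wrist force passes 120 N, or if a joint passes its speed limit or range.

ROBOT

A 6-joint arm with a two-finger parallel gripper is mounted at the origin on a cart in front of the work surface, level with it; the furniture and walls round the work are solid. World frame = base frame: x ahead of the robot, y to its left, z up, the work surface at z = 0. Lengths are in m, angles in rad, forces in N, time in s.
With the tool pointing down it reaches from about 0.3 to 0.875 m from the base axis. Payload 6.4 kg.
Tool frame: the origin (TCP) lies at the centre of the arm's flange, where the gripper is bolted on; the fingertips stand 173 mm ahead of it and the grasp point (between the pads) lies ctrl.grip_point_offset ahead of it (ctrl.grip_point_offset is the distance from the TCP to the grasp point, in m); z points along the fingers, y is the direction in which the jaws open and shut (so a half turn about z gives the same grasp; the last joint's range is limited). The gripper opens to 85 mm and grips with 20 to 120 N. Pads are 22 mm wide; open, the fingers measure 114 mm over their backs; the gripper's body (76 mm by 85 mm) begins 54 mm behind the grasp point. The pads swing forward as they close: fully open they stand 13 mm farther back than shut.
Start: joints at [1.126, 0.181, 1.607, -0, 1.354, -0.206], TCP at [0.136, 0.559, 0.405] pointing down, gripper open.
Joint ranges: [-2.99, 2.99], [-0.89, 2.07], [0.3, 2.58], [-1.14, 4.28], [0, 2.63], [-3.12, 3.12]. Speed limits (rad/s): [2.57, 2.57, 3.01, 3.14, 3.14, 3.14].

INTERFACE

Orientations are given as a unit quaternion [w, x, y, z].
In Python, from bench import ctrl, cams, boxes_of, landmark_of gives the robot as it stands.
- The arm moves only by the shell command python3 -m handwheel 'ROWS'. ROWS is JSON, a list of rows, each an object with "offset": the shift along the tool's x, y, z in m, a list of three; "spin": the turn about the tool's z in degrees; "grip": the opening, from 0 (shut) to 1 (fully open). A call has 1 to 20 rows; each row is the pose to reach, as a shift and turn from the pose commanded when the call began, along the tool's axes at that moment; what a row does not reach only later rows make up. A row lasts 1/8 s, in which the tool goes at most 62.5 mm and 10.7 degrees, less where a joint would pass 70% of its speed; a pose out of reach is approached as far as the arm can. A call with a gripper value outside its range is refused whole. The fingers move at their own pace and stop on an object; the grip force is fixed at half the most. Time passes only in rows, so rows that repeat a pose let the fingers close. It gives the time, the measured TCP pose, the force and the opening at its end, in the units of the state.
- ctrl.get_obs(): the state, without advancing time (a new reading comes with each control period).
- cams.camera(name): name is "side" or "top" or "wrist"; returns a dict with "color" (480x640x3 uint8, red, green, blue), "camera_matrix" (3x3 intrinsics, pixels), "distortion" ([k1, k2, p1, p2, k3] as OpenCV has them; the pictures are not rectified), "view" (4x4, takes a point from world to camera coordinates); the wrist camera has in their place "tool_from_camera" (4x4, takes a point from camera to tool coordinates, whose origin is the TCP and whose axes are the flange's). Camera axes: x right, y up, looking along -z (the intrinsics and any distortion apply to the point x, -y, -z); pixel columns grow to the right and rows downward; lengths in m; the calibration is good to about 2 mm. A picture is of the moment at which its call begins: read the wrist's pose just before it. There is no depth.
- ctrl.hand_in(): hands the job in, once; it reports no verdict.
Trained networks look in a picture, given as the dict that the camera call returned (one of the last four; its "shot" number tells which), for a name from the list of things; names that differ only in an ending like _2 or _b are one class to them, and where a whole thing is asked for, a point or a joint stands for the part that bears it (a point fixed in the world has none). Each returns a list of dicts, best first, with "confidence" (0 to 1); they miss things now and then, are a little off and sometimes report something else, mostly with a low value. They report only what shows in the picture. A call takes as long as a camera call.
- boxes_of(picture, thing): "uv" ([column, row] in pixels, amid what is visible of it).
- landmark_of(picture, thing): "uv" ([column, row] in pixels: a listed point, or the origin of a listed thing).
The state is a dict: "time_s": time; "q": joint angles; "dq": joint speeds; "joint_efforts": joint torques, N m; "eef_pos": TCP position; "eef_rot": TCP orientation; "wrist_force": force on the tool from outside, world axes, zero at the start; "torque": the same for the moment, N m; "opening": opening from 0.0 (shut) to 1.0 (fully open).
Only numpy, scipy, OpenCV 4.12 (cv2) and the standard library are available. Lean on these libraries where they do the work, as an engineer would, in place of code of your own. Each camera call takes 0.05 s, during which the arm holds its last target.

## Working session

There is one attempt and no reset: what is moved stays moved. The work goes in short steps, Python scripts to look and compute and a shell command to move; the robot and the scene stay as the last step left them, time stands still between calls to the robot, and variables do not carry over. Pictures are saved under pics/ and viewed, and the job is handed in when it is done.

```bash
ls; mkdir -p pics; python3 - <<'E'
from bench import ctrl,cams,boxes_of,landmark_of
import cv2
o=ctrl.get_obs();print({k:o[k] for k in('time_s','eef_pos','eef_rot','wrist_force','opening')},ctrl.grip_point_offset)
for n in('side','top','wrist'):
    p=cams.camera(n);cv2.imwrite(f'pics/{n}0.png',p['color'][:,:,::-1])
    print(n,p['camera_matrix'].tolist(),list(p['distortion']),p.get('view',p.get('tool_from_camera')))
    for t in('deck','lane_start','lane_corner','lane_end','reader_window','carrier','vial_1'):
        print(t,[(r['uv'],r['confidence']) for r in landmark_of(p,t)][:4])
E
```

```text
pics
{'time_s': 0.0, 'eef_pos': array([0.13588272, 0.55844785, 0.4037993 ]), 'eef_rot': array([-2.79533067e-04,  1.19117104e-01,  9.92879823e-01, -8.33718781e-04]), 'wrist_force': array([ 0.4860789 ,  0.32832766, -1.03264704]), 'opening': 0.9981995326163038} 0.1547
side [[520.098336369875, 0.0, 318.39647631015254], [0.0, 520.098336369875, 235.5467085323882], [0.0, 0.0, 1.0]] [np.float64(-0.09862179733973825), np.float64(0.0), np.float64(0.0), np.float64(0.0), np.float64(0.0)] [[ 0.89531217 -0.4451634  -0.01567337 -0.42387763]
 [ 0.29749998  0.57140279  0.7648481  -0.30971229]
 [-0.33152658 -0.68944064  0.64401998 -1.224745  ]
 [ 0.          0.          0.          1.        ]]
deck [([227.2, 186.5], 0.32)]
lane_start [([332.3, 276.1], 0.87)]
lane_corner [([360.0, 262.1], 0.65)]
lane_end [([343.7, 250.0], 0.98)]
reader_window [([346.6, 248.6], 0.73), ([366.6, 233.8], 0.62)]
carrier [([344.2, 271.8], 0.91)]
vial_1 [([343.9, 258.6], 0.65), ([328.2, 265.3], 0.53), ([354.7, 275.3], 0.48), ([337.5, 278.7], 0.43)]
top [[482.66353260618837, 0.0, 324.1984348796485], [0.0, 482.66353260618837, 
[... 629 characters left out ...]
67.6, 228.1], 0.5)]
vial_1 [([376.3, 219.2], 0.62), ([360.2, 223.8], 0.56), ([358.8, 237.9], 0.53), ([374.4, 237.8], 0.4)]
wrist [[339.22452305899105, 0.0, 320.62160255970804], [0.0, 339.22452305899105, 239.32982960331086], [0.0, 0.0, 1.0]] [np.float64(-6.29534026498606e-05), np.float64(0.0), np.float64(0.0), np.float64(0.0), np.float64(0.0)] [[-1.88940468e-04  9.44853534e-01  3.27493151e-01  8.38768812e-02]
 [ 9.99999977e-01  1.45140681e-04  1.58182784e-04  3.82435556e-04]
 [ 1.01926983e-04  3.27493174e-01 -9.44853539e-01  3.11490659e-02]
 [ 0.00000000e+00  0.00000000e+00  0.00000000e+00  1.00000000e+00]]
deck []
lane_start []
lane_corner []
lane_end []
reader_window []
carrier []
vial_1 []
```

```bash
cat > h.py <<'E'
from bench import ctrl,cams,boxes_of,landmark_of
import numpy as np,cv2
from scipy.spatial.transform import Rotation as R
from scipy.optimize import least_squares
def V(p,pose=None):
    if 'view' in p: return np.array(p['view'])
    T=np.eye(4);q=pose['eef_rot'];T[:3,:3]=R.from_quat(np.r_[q[1:],q[0]]).as_matrix();T[:3,3]=pose['eef_pos']
    return np.linalg.inv(T@np.array(p['tool_from_camera']))
def proj(p,X,pose=None):
    X=np.atleast_2d(X);v=V(p,pose);c=X@v[:3,:3].T+v[:3,3];c=c*[1,-1,-1]
    return cv2.projectPoints(c.reshape(-1,1,3),np.zeros(3),np.zeros(3),np.array(p['camera_matrix']),np.array(p['distortion']))[0][:,0]
def back(p,uv,z,pose=None):
    u=cv2.undistortPoints(np.array([[uv]],float),np.array(p['camera_matrix']),np.array(p['distortion']))[0,0]
    M=np.linalg.inv(V(p,pose));d=M[:3,:3]@np.array([u[0],-u[1],-1]);o=M[:3,3]
    return o+d*(z-o[2])/d[2]
E
python3 - <<'E'
from h import *
T=cams.camera('top');S=cams.camera('side')
for n,z in(('lane_start',.018),('lane_corner',.018),('lane_end',.018),('reader_window',.045),('carrier',.018),('deck',0)):
    for p in(T,S):
        r=landmark_of(p,n)
        if r: print(n,back(p,r[0]['uv'],z).round(4),r[0]['confidence'])
for p,n in((T,'t'),(S,'s')):
  for t in('tip_box','log_book','timer','dropper','reagent_bottle_02'):
    print(n,t,[(back(p,r['uv'],.03).round(3)[:2].tolist(),r['confidence']) for r in boxes_of(p,t)])
c=T['color'];cv2.imwrite('pics/topz.png',cv2.resize(c[130:330,230:500],None,fx=2.9,fy=2.9,interpolation=3)[:,:,::-1])
c=S['color'];cv2.imwrite('pics/sidez.png',cv2.resize(c[160:360,210:480],None,fx=2.9,fy=2.9,interpolation=3)[:,:,::-1])
E
```

```text
lane_start [0.5374 0.0432 0.018 ] 0.92
lane_start [0.5451 0.0568 0.018 ] 0.78
lane_corner [0.6321 0.0571 0.018 ] 0.87
lane_corner [0.6242 0.0492 0.018 ] 0.89
lane_end [0.6292 0.126  0.018 ] 0.7
lane_end [0.6142 0.1061 0.018 ] 0.58
reader_window [0.7029 0.1315 0.045 ] 0.71
reader_window [0.6963 0.1215 0.045 ] 0.92
carrier [0.5311 0.0351 0.018 ] 0.64
carrier [0.5776 0.048  0.018 ] 0.79
deck [0.5772 0.0798 0.    ] 0.83
deck [0.5914 0.0596 0.    ] 0.41
t tip_box [([0.535, 0.448], 0.63)]
t log_book [([0.433, 0.622], 0.87), ([0.558, 0.344], 0.5)]
t timer [([0.426, -0.243], 0.73)]
t dropper [([0.554, 0.338], 0.45)]
t reagent_bottle_02 [([0.59, -0.283], 0.45), ([0.585, -0.255], 0.37)]
s tip_box [([0.549, 0.464], 0.88)]
s log_book [([0.417, 0.588], 0.74)]
s timer [([0.422, -0.271], 0.66)]
s dropper [([0.454, 0.324], 0.49), ([0.623, 0.089], 0.48)]
s reagent_bottle_02 []
```

View pics/top0.png

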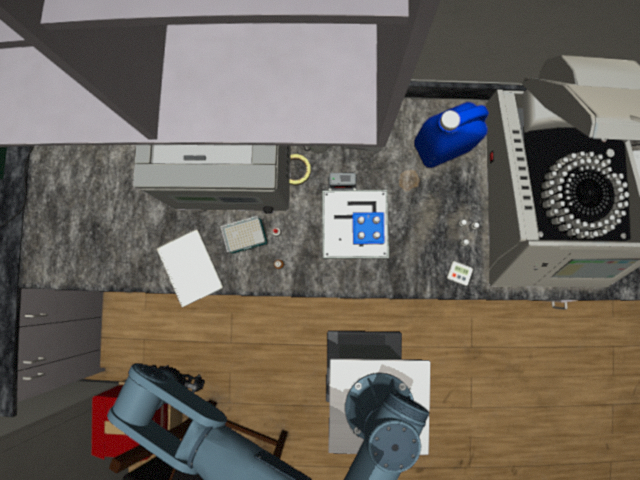

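View pics/topz.png

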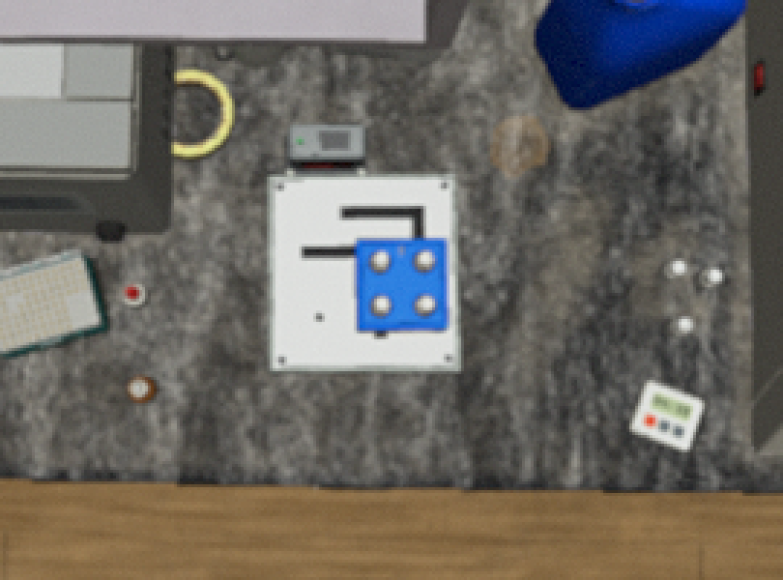

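View pics/side0.png

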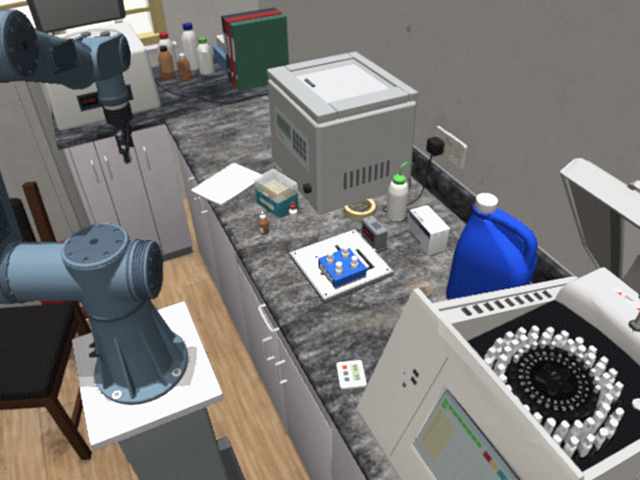

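The top view shows a nearly square-on plate, with corners in the zoom at about (270,177), (456,176), (461,370) and (272,370). The carrier is about 15 mm along the loading leg, and the area around the deck is free. Next I'll fit the poses.

```bash
python3 - <<'E'
from h import *
T=cams.camera('top');S=cams.camera('side')
o=ctrl.get_obs();q=o['eef_rot'];print(R.from_quat(np.r_[q[1:],q[0]]).as_matrix().round(3))
def quad(p,z,mask):
    cs,_=cv2.findContours(mask,cv2.RETR_EXTERNAL,2)
    c=max(cs,key=cv2.contourArea);h=cv2.convexHull(c)
    a=cv2.approxPolyDP(h,0.04*cv2.arcLength(h,True),True)[:,0]
    W=np.array([back(p,x,z) for x in h[:,0]])[:,:2]
    r=cv2.minAreaRect((W*1000).astype(np.float32))
    print('area',cv2.contourArea(c),'px',a.tolist(),'rect',r)
    print(np.array([back(p,x,z) for x in a])[:,:2].round(4).tolist())
for n,p,(r0,r1,c0,c1) in(('T',T,(185,265,315,395)),('S',S,(220,305,280,400))):
    im=p['color'].astype(int);m=np.zeros(im.shape[:2],np.uint8)
    sub=im[r0:r1,c0:c1];b=(sub[:,:,2]>sub[:,:,0]+60)
    w=(sub.min(2)>150)|b
    m[r0:r1,c0:c1]=w*255;print(n,'plate');quad(p,.018,m)
    m[:]=0;m[r0:r1,c0:c1]=b*255;print(n,'blue top');quad(p,.054,m)
E
```

```text
[[-0.972  0.237  0.   ]
 [ 0.237  0.972  0.   ]
 [-0.     0.    -1.   ]]
T plate
area 4183.0 px [[385, 190], [387, 257], [324, 257], [323, 191]] rect ((588.351806640625, 86.53472900390625), (224.7915496826172, 208.55441284179688), 1.1554011106491089)
[[0.6959, -0.0087], [0.478, -0.0163], [0.4744, 0.1853], [0.689, 0.1929]]
T blue top
area 925.5 px [[382, 212], [384, 241], [353, 243], [353, 213]] rect ((567.15966796875, 48.1007080078125), (99.63533020019531, 98.4540023803711), 2.811225652694702)
[[0.6177, 0.0043], [0.5259, -0.0025], [0.5178, 0.0946], [0.6129, 0.0959]]
S plate
area 3879.0 px [[354, 229], [392, 271], [323, 298], [290, 252]] rect ((587.4082641601562, 88.12387084960938), (223.7570037841797, 213.14512634277344), 1.4375343322753906)
[[0.6903, 0.1932], [0.6936, -0.0146], [0.4786, -0.0174], [0.4754, 0.1873]]
S blue top
area 841.5 px [[349, 248], [366, 267], [364, 275], [335, 286], [318, 258]] rect ((562.3958129882812, 36.424072265625), (108.17161560058594, 122.0994873046875), 1.4378732442855835)
[[0.6143, 0.0889], [0.6174, 0.0005], [0.5972, -0.0235], [0.5103, -0.0241], [0.5189, 0.0919]]
```

```bash
python3 -m handwheel '[{"offset":[-0.462,-0.416,0],"spin":-15.2,"grip":0},{"offset":[-0.462,-0.416,0],"spin":-15.2,"grip":0},{"offset":[-0.462,-0.416,0],"spin":-15.2,"grip":0},{"offset":[-0.462,-0.416,0],"spin":-15.2,"grip":0},{"offset":[-0.462,-0.416,0],"spin":-15.2,"grip":0},{"offset":[-0.462,-0.416,0],"spin":-15.2,"grip":0},{"offset":[-0.462,-0.416,0],"spin":-15.2,"grip":0},{"offset":[-0.462,-0.416,0],"spin":-15.2,"grip":0},{"offset":[-0.462,-0.416,0],"spin":-15.2,"grip":0},{"offset":[-0.462,-0.416,0],"spin":-15.2,"grip":0},{"offset":[-0.462,-0.416,0],"spin":-15.2,"grip":0},{"offset":[-0.462,-0.416,0],"spin":-15.2,"grip":0},{"offset":[-0.462,-0.416,0],"spin":-15.2,"grip":0}]'
python3 - <<'E'
from h import *
o=ctrl.get_obs();q=o['eef_rot'];print(o['time_s'],o['eef_pos'],R.from_quat(np.r_[q[1:],q[0]]).as_matrix().round(3),o['opening'],o['wrist_force'])
p=cams.camera('wrist');cv2.imwrite('pics/w1.png',p['color'][:,:,::-1]);np.save('w1.npy',[o['eef_pos'],*[q]],allow_pickle=True) if 0 else None
for n,z in(('lane_start',.018),('lane_corner',.018),('lane_end',.018),('reader_window',.045),('carrier',.018),('deck',0)):
    r=landmark_of(p,n)
    if r: print(n,r[0]['uv'],back(p,r[0]['uv'],z,o).round(4),r[0]['confidence'])
print([(back(p,r['uv'],.028,o).round(4),r['confidence']) for r in landmark_of(p,'vial_1')])
E
```

```text
time_s: 4.12
eef_pos: [0.4859, 0.0464, 0.4047]
eef_rot: [-0.0, -0.014, 1.0, 0.0]
wrist_force: [-0.3, 0.4, -0.0]
opening: -0.002
4.125 [0.48586197 0.04638217 0.40465146] [[-1.    -0.028 -0.   ]
 [-0.028  1.     0.   ]
 [ 0.     0.    -1.   ]] -0.0019211032011101938 [-0.30948495  0.39274487 -0.02521032]
lane_start [37.7, 139.8] [ 0.4271 -0.2399  0.018 ] 0.3
lane_corner [315.9, 277.8] [0.5723 0.0436 0.018 ] 0.53
lane_end [387.9, 321.3] [0.6279 0.1321 0.018 ] 0.97
carrier [316.9, 276.0] [0.57   0.0447 0.018 ] 0.98
deck [296.4, 297.7] [0.6087 0.0201 0.    ] 0.65
[(array([0.5454, 0.023 , 0.028 ]), 0.95), (array([0.5445, 0.0719, 0.028 ]), 0.73), (array([0.5907, 0.0706, 0.028 ]), 0.54), (array([0.5971, 0.0225, 0.028 ]), 0.45)]
```

View pics/w1.png

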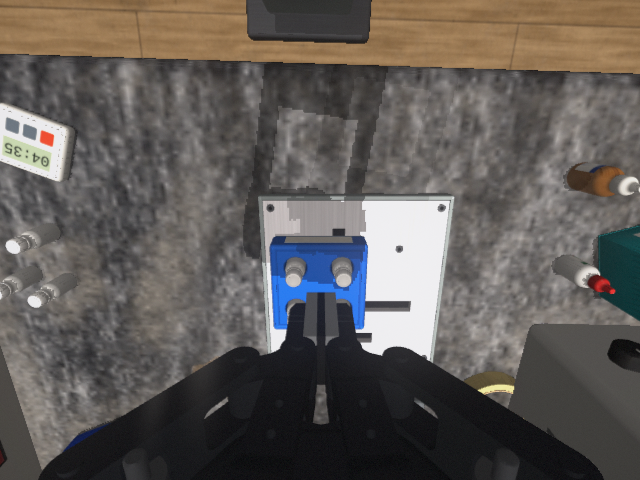

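The wrist view shows the plate's near edge from (259,197) to (453,196). The block's near top edge runs from (272,237) to (366,237), and its four bottles are standing.

```bash
python3 - <<'E'
from h import *
o=ctrl.get_obs();p=cams.camera('wrist');im=p['color']
for uv,z in(((259,197),.018),((453,196),.018),((266,330),.018),((272,237),.054),((366,237),.054),((274,328),.054),((364,328),.054)):
    print(uv,back(p,uv,z,o).round(4))
cv2.imwrite('pics/w1z.png',cv2.resize(im[180:340,250:460],None,fx=3.7,fy=3.7,interpolation=3)[:,:,::-1])
E
```

```text
(259, 197) [ 0.48  -0.02   0.018]
(453, 196) [0.4734 0.1861 0.018 ]
(266, 330) [ 0.645  -0.0168  0.018 ]
(272, 237) [ 0.5122 -0.002   0.054 ]
(366, 237) [0.5097 0.0915 0.054 ]
(274, 328) [ 0.6176 -0.0019  0.054 ]
(364, 328) [0.615  0.0968 0.054 ]
```

View pics/w1z.png

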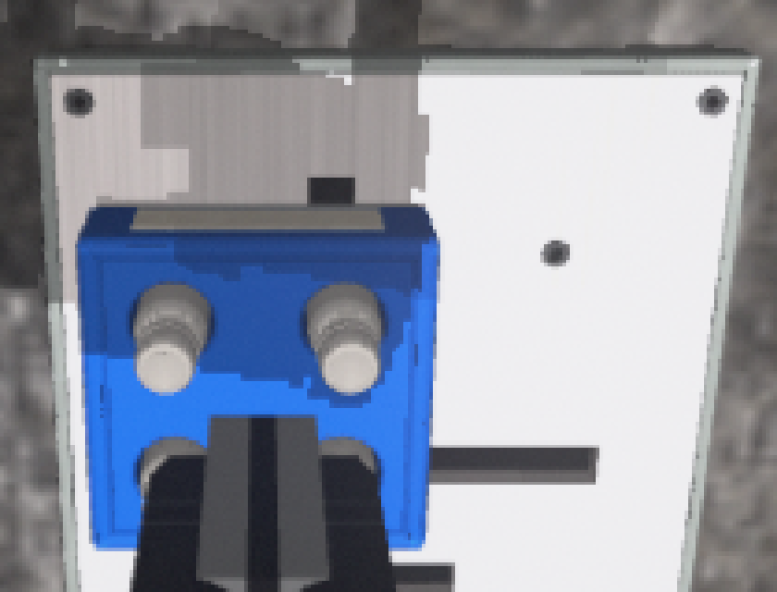

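Deck is at about (0.5865, 0.087) with yaw about 0.028, and the carrier is at about (0.569, 0.047). The block's near face is at about x = 0.519. Descending in front of it now.

```bash
python3 -m handwheel '[{"offset":[0,0,0.06],"spin":0,"grip":0},{"offset":[0,0,0.12],"spin":0,"grip":0},{"offset":[0,0,0.16],"spin":0,"grip":0},{"offset":[0,0,0.19],"spin":0,"grip":0},{"offset":[0,0,0.204],"spin":0,"grip":0},{"offset":[0,0,0.204],"spin":0,"grip":0}]'
python3 - <<'E'
from h import *
o=ctrl.get_obs();print(o['time_s'],o['eef_pos'],o['q'].round(2),o['wrist_force'])
p=cams.camera('wrist');cv2.imwrite('pics/w2.png',p['color'][:,:,::-1])
S=cams.camera('side');cv2.imwrite('pics/s2.png',cv2.resize(S['color'][200:320,250:420],None,fx=4.5,fy=4.5,interpolation=3)[:,:,::-1])
E
```

```text
time_s: 5.32
eef_pos: [0.4864, 0.0452, 0.2003]
eef_rot: [-0.001, -0.013, 1.0, 0.0]
wrist_force: [0.4, 0.4, 0.6]
opening: -0.001
5.325 [0.48635303 0.04523192 0.2002519 ] [-0.15  0.29  1.95 -0.    0.9  -1.75] [0.36468322 0.41949025 0.57182654]
```

View pics/w2.png

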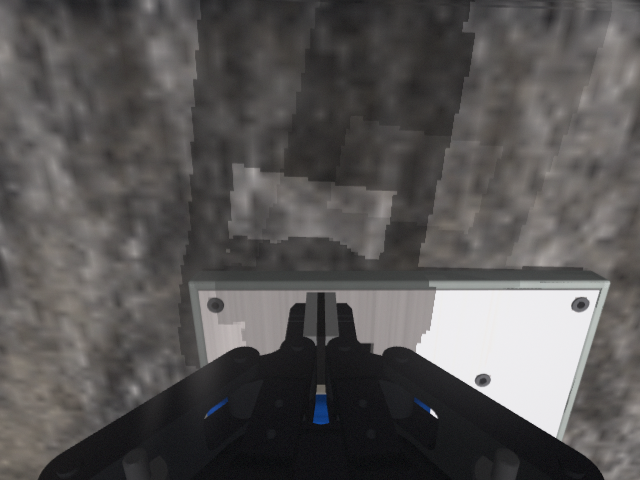

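View pics/s2.png

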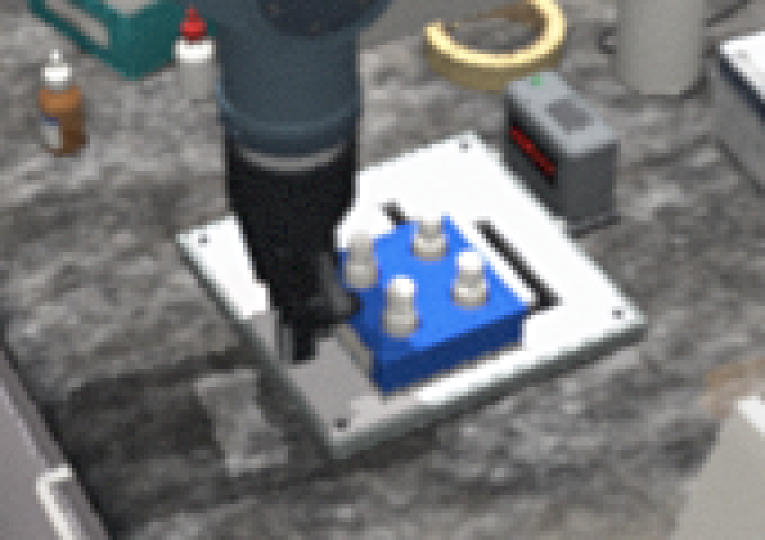

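The fingers are in front of the near face, centred and clear of the bottles. I'll ease forward to contact.

```bash
python3 -m handwheel '[{"offset":[-0.008,0.001,0],"spin":0,"grip":0},{"offset":[-0.014,0.001,0],"spin":0,"grip":0},{"offset":[-0.018,0.001,0],"spin":0,"grip":0},{"offset":[-0.022,0.001,0],"spin":0,"grip":0},{"offset":[-0.026,0.001,0],"spin":0,"grip":0},{"offset":[-0.030,0.001,0],"spin":0,"grip":0}]'
python3 - <<'E'
from h import *
S=cams.camera('side');cv2.imwrite('pics/s3.png',cv2.resize(S['color'][200:320,250:420],None,fx=4.5,fy=4.5,interpolation=3)[:,:,::-1])
print(ctrl.get_obs()['wrist_force'])
E
```

```text
time_s: 6.18
eef_pos: [0.515, 0.0473, 0.2]
eef_rot: [-0.003, -0.013, 1.0, 0.0]
wrist_force: [-8.3, 0.8, 5.7]
opening: 0.004
[-3.55625488 -0.01647938 -1.9869169 ]
```

View pics/s3.png

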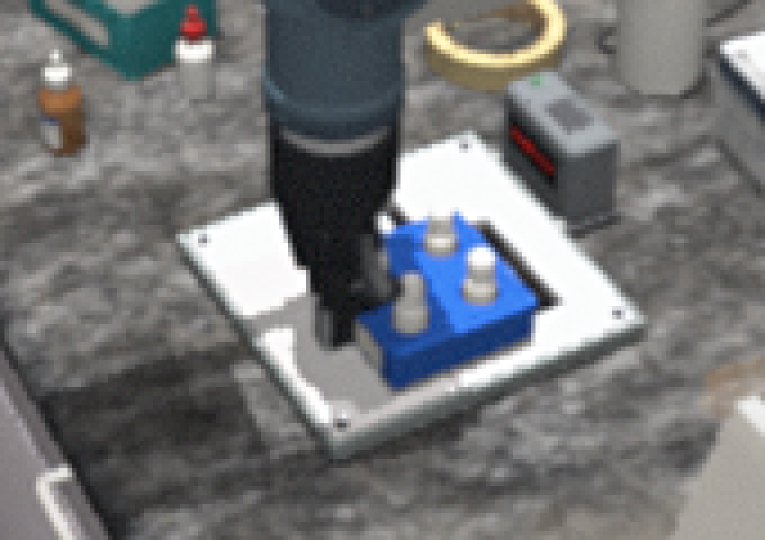

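```bash
python3 - <<'E'
from h import *
o=ctrl.get_obs();p=cams.camera('top');print(o['eef_pos'],o['wrist_force'])
im=p['color'].astype(int);b=((im[:,:,2]>im[:,:,0]+60)&(im[:,:,2]>120)).astype(np.uint8)*255
m=b*0;m[195:265,315:395]=b[195:265,315:395]
c=max(cv2.findContours(m,0,2)[0],key=cv2.contourArea)[:,0]
W=np.array([back(p,x,.054) for x in c])[:,:2];print(W.min(0),W.max(0))
cv2.imwrite('pics/t3.png',cv2.resize(p['color'][170:290,290:450],None,fx=5,fy=5,interpolation=3)[:,:,::-1])
E
```

```text
[0.51563854 0.04721077 0.20007708] [-3.55625488 -0.01647938 -1.9869169 ]
[0.59693319 0.00105682] [0.62418051 0.09897136]
```

View pics/t3.png

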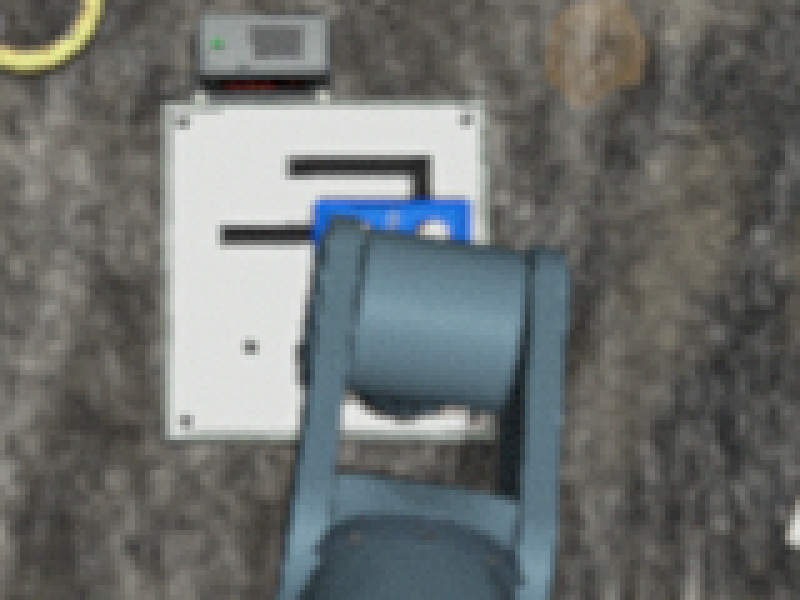

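Contact is confirmed: the far face has moved from about 0.618 to 0.624. Next I'll push 50 mm gently.

```bash
python3 -m handwheel '[{"offset":[-0.004,0,0],"spin":0,"grip":0},{"offset":[-0.008,0,0],"spin":0,"grip":0},{"offset":[-0.012,0,0],"spin":0,"grip":0},{"offset":[-0.016,0,0],"spin":0,"grip":0},{"offset":[-0.020,0,0],"spin":0,"grip":0},{"offset":[-0.024,0,0],"spin":0,"grip":0},{"offset":[-0.028,0,0],"spin":0,"grip":0},{"offset":[-0.032,0,0],"spin":0,"grip":0},{"offset":[-0.036,0,0],"spin":0,"grip":0},{"offset":[-0.040,0,0],"spin":0,"grip":0},{"offset":[-0.044,0,0],"spin":0,"grip":0},{"offset":[-0.047,0,0],"spin":0,"grip":0},{"offset":[-0.050,0,0],"spin":0,"grip":0}]'
python3 - <<'E'
from h import *
o=ctrl.get_obs();p=cams.camera('top');print(o['eef_pos'],o['wrist_force'])
im=p['color'].astype(int);b=((im[:,:,2]>im[:,:,0]+60)&(im[:,:,2]>120)).astype(np.uint8)*255
m=b*0;m[185:265,315:395]=b[185:265,315:395]
c=max(cv2.findContours(m,0,2)[0],key=cv2.contourArea)[:,0]
W=np.array([back(p,x,.054) for x in c])[:,:2];print(W.min(0),W.max(0))
S=cams.camera('side');a=cv2.resize(p['color'][170:270,310:410],(500,500),interpolation=3);b=cv2.resize(S['color'][200:320,280:400],(500,500),interpolation=3)
cv2.imwrite('pics/t4.png',cv2.resize(np.hstack([a,b]),(800,400))[:,:,::-1])
E
```

```text
time_s: 7.9
eef_pos: [0.5653, 0.0485, 0.1999]
eef_rot: [-0.002, -0.013, 1.0, 0.0]
wrist_force: [-6.9, 0.4, 3.3]
opening: -0.001
[0.56530647 0.04851909 0.19994373] [-6.9041145   0.41993167  3.29062435]
[0.66220138 0.00137686] [0.67550797 0.0680764 ]
```

View pics/t4.png

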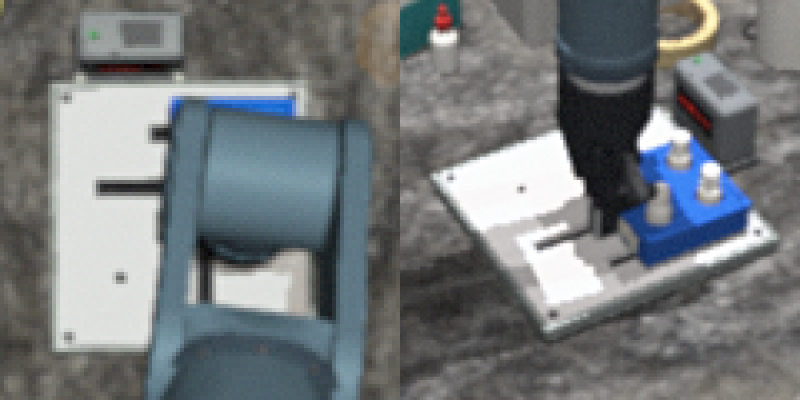

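The carrier has followed and the bottles are standing. About 6-7 mm remain, so I'll take small steps and watch for a rise in force.

```bash
python3 -m handwheel '[{"offset":[-0.002,0,0],"spin":0,"grip":0},{"offset":[-0.004,0,0],"spin":0,"grip":0},{"offset":[-0.004,0,0],"spin":0,"grip":0}]';python3 -m handwheel '[{"offset":[-0.001,0,0],"spin":0,"grip":0},{"offset":[-0.002,0,0],"spin":0,"grip":0},{"offset":[-0.002,0,0],"spin":0,"grip":0}]'
```

```text
time_s: 8.38
eef_pos: [0.5698, 0.0486, 0.2]
eef_rot: [-0.001, -0.013, 1.0, 0.0]
wrist_force: [-3.9, 0.0, -1.6]
opening: 0.006
time_s: 8.75
eef_pos: [0.5719, 0.0485, 0.2002]
eef_rot: [-0.001, -0.013, 1.0, 0.0]
wrist_force: [-5.5, -0.7, -1.2]
opening: 0.004
```

```bash
python3 -m handwheel '[{"offset":[-0.001,0,0],"spin":0,"grip":0},{"offset":[-0.001,0,0],"spin":0,"grip":0}]'; python3 -m handwheel '[{"offset":[-0.001,0,0],"spin":0,"grip":0},{"offset":[-0.001,0,0],"spin":0,"grip":0}]'
python3 - <<'E'
from h import *
p=cams.camera('top')
im=p['color'].astype(int);b=((im[:,:,2]>im[:,:,0]+60)&(im[:,:,2]>120)).astype(np.uint8)*255
m=b*0;m[185:265,315:395]=b[185:265,315:395]
c=max(cv2.findContours(m,0,2)[0],key=cv2.contourArea)[:,0]
W=np.array([back(p,x,.054) for x in c])[:,:2];print(W.min(0),W.max(0))
E
```

```text
time_s: 9.0
eef_pos: [0.5723, 0.0485, 0.2002]
eef_rot: [-0.002, -0.013, 1.0, 0.0]
wrist_force: [-9.8, -1.5, 1.4]
opening: -0.0
time_s: 9.25
eef_pos: [0.5727, 0.0486, 0.2002]
eef_rot: [-0.003, -0.013, 1.0, -0.0]
wrist_force: [-14.9, -2.2, 6.5]
opening: 0.002
[0.67192364 0.00141852] [0.68196421 0.0681709 ]
```

The corner stop is reached: force rises with almost no further motion, and the far face is at 0.682. I'll back off, lift and swing to the right side with a 90° spin so the slim side of the fingers pushes.

```bash
python3 -m handwheel '[{"offset":[0.01,0,0],"spin":0,"grip":0},{"offset":[0.03,0,0],"spin":0,"grip":0},{"offset":[0.03,0,-0.05],"spin":0,"grip":0},{"offset":[0.03,0,-0.10],"spin":0,"grip":0},{"offset":[0.03,-0.05,-0.12],"spin":10,"grip":0},{"offset":[0.0,-0.0833,-0.12],"spin":20,"grip":0},{"offset":[-0.03,-0.0833,-0.12],"spin":30,"grip":0},{"offset":[-0.06,-0.0833,-0.12],"spin":40,"grip":0},{"offset":[-0.06,-0.0833,-0.12],"spin":50,"grip":0},{"offset":[-0.06,-0.0833,-0.12],"spin":60,"grip":0},{"offset":[-0.06,-0.0833,-0.12],"spin":70,"grip":0},{"offset":[-0.06,-0.0833,-0.12],"spin":80,"grip":0},{"offset":[-0.06,-0.0833,-0.12],"spin":90,"grip":0},{"offset":[-0.06,-0.0833,-0.12],"spin":90,"grip":0},{"offset":[-0.06,-0.0833,-0.12],"spin":90,"grip":0}]'
python3 - <<'E'
from h import *
o=ctrl.get_obs();print(o['time_s'],o['eef_pos'],o['q'].round(2),R.from_quat(np.r_[o['eef_rot'][1:],o['eef_rot'][0]]).as_matrix().round(3))
p=cams.camera('top')
im=p['color'].astype(int);b=((im[:,:,2]>im[:,:,0]+60)&(im[:,:,2]>120)).astype(np.uint8)*255
m=b*0;m[185:265,315:395]=b[185:265,315:395]
c=max(cv2.findContours(m,0,2)[0],key=cv2.contourArea)[:,0]
W=np.array([back(p,x,.054) for x in c])[:,:2];print(W.min(0),W.max(0))
S=cams.camera('side');a=cv2.resize(p['color'][170:270,310:410],(500,500),interpolation=3);b=cv2.resize(S['color'][200:320,280:400],(500,500),interpolation=3)
cv2.imwrite('pics/t5.png',cv2.resize(np.hstack([a,b]),(800,400))[:,:,::-1])
E
```

```text
time_s: 11.18
eef_pos: [0.6369, -0.0332, 0.3212]
eef_rot: [0.001, 0.696, 0.718, 0.0]
wrist_force: [-0.3, -0.0, 0.0]
opening: 0.004
11.175 [ 0.63689529 -0.03320552  0.32121023] [-0.24  0.4   1.51  0.    1.23 -0.27] [[-0.03   1.     0.002]
 [ 1.     0.03  -0.   ]
 [-0.     0.002 -1.   ]]
[0.58109464 0.01079583] [0.68178326 0.09954703]
```

View pics/t5.png

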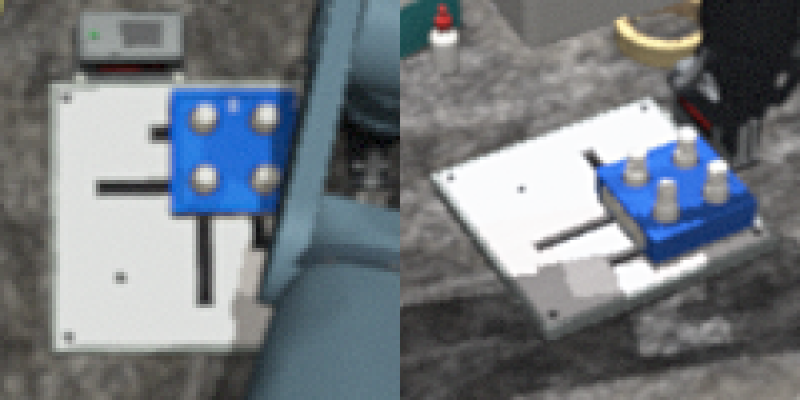

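The carrier sits square at the corner, centred at about (0.6315, 0.049), with its bottles upright. The tool is about 20 mm clear of the right face. I'll descend and approach.

```bash
python3 -m handwheel '[{"offset":[0,-0.002,0.04],"spin":0,"grip":0},{"offset":[0,-0.002,0.08],"spin":0,"grip":0},{"offset":[0,-0.002,0.11],"spin":0,"grip":0},{"offset":[0,-0.002,0.121],"spin":0,"grip":0},{"offset":[0,-0.002,0.121],"spin":0,"grip":0},{"offset":[0.008,-0.002,0.121],"spin":0,"grip":0},{"offset":[0.013,-0.002,0.121],"spin":0,"grip":0},{"offset":[0.017,-0.002,0.121],"spin":0,"grip":0},{"offset":[0.021,-0.002,0.121],"spin":0,"grip":0},{"offset":[0.025,-0.002,0.121],"spin":0,"grip":0},{"offset":[0.029,-0.002,0.121],"spin":0,"grip":0}]'
python3 - <<'E'
from h import *
o=ctrl.get_obs();p=cams.camera('top')
im=p['color'].astype(int);b=((im[:,:,2]>im[:,:,0]+60)&(im[:,:,2]>120)).astype(np.uint8)*255
m=b*0;m[185:265,315:395]=b[185:265,315:395]
c=max(cv2.findContours(m,0,2)[0],key=cv2.contourArea)[:,0]
W=np.array([back(p,x,.054) for x in c])[:,:2];print(W.min(0),W.max(0))
S=cams.camera('side');a=cv2.resize(p['color'][170:270,310:410],(500,500),interpolation=3);b=cv2.resize(S['color'][200:320,280:400],(500,500),interpolation=3)
cv2.imwrite('pics/t6.png',cv2.resize(np.hstack([a,b]),(800,400))[:,:,::-1])
E
```

```text
time_s: 12.65
eef_pos: [0.6343, -0.0051, 0.2003]
eef_rot: [0.001, 0.698, 0.716, -0.0]
wrist_force: [0.8, -5.5, 1.4]
opening: -0.001
[0.58098145 0.04579139] [0.68118927 0.10621522]
```

View pics/t6.png

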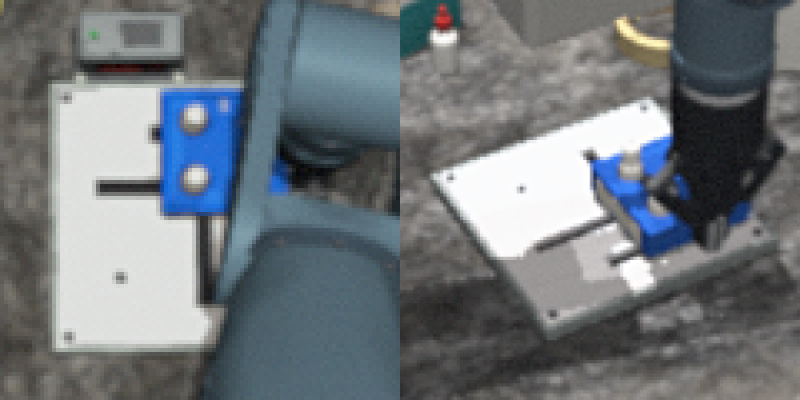

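The carrier is moving left at about 5.5 N, with its left face at about 0.106. Now pushing 64 of the roughly 72 mm left.

```bash
python3 -m handwheel '[{"offset":[0.004,0,0],"spin":0,"grip":0},{"offset":[0.008,0,0],"spin":0,"grip":0},{"offset":[0.012,0,0],"spin":0,"grip":0},{"offset":[0.016,0,0],"spin":0,"grip":0},{"offset":[0.020,0,0],"spin":0,"grip":0},{"offset":[0.024,0,0],"spin":0,"grip":0},{"offset":[0.028,0,0],"spin":0,"grip":0},{"offset":[0.032,0,0],"spin":0,"grip":0}]'
python3 - <<'E'
from h import *
p=cams.camera('top')
im=p['color'].astype(int);b=((im[:,:,2]>im[:,:,0]+60)&(im[:,:,2]>120)).astype(np.uint8)*255
m=b*0;m[185:265,315:395]=b[185:265,315:395]
c=max(cv2.findContours(m,0,2)[0],key=cv2.contourArea)[:,0]
W=np.array([back(p,x,.054) for x in c])[:,:2];print(W.min(0),W.max(0))
E
```

```text
time_s: 13.75
eef_pos: [0.6335, 0.0269, 0.2003]
eef_rot: [0.001, 0.698, 0.716, -0.0]
wrist_force: [0.1, -6.3, 2.8]
opening: -0.002
[0.58036114 0.08047931] [0.68055191 0.13794113]
```

```bash
python3 -m handwheel '[{"offset":[0.004,0,0],"spin":0,"grip":0},{"offset":[0.008,0,0],"spin":0,"grip":0},{"offset":[0.012,0,0],"spin":0,"grip":0},{"offset":[0.016,0,0],"spin":0,"grip":0},{"offset":[0.020,0,0],"spin":0,"grip":0},{"offset":[0.024,0,0],"spin":0,"grip":0},{"offset":[0.028,0,0],"spin":0,"grip":0},{"offset":[0.032,0,0],"spin":0,"grip":0}]'
python3 - <<'E'
from h import *
p=cams.camera('top')
im=p['color'].astype(int);b=((im[:,:,2]>im[:,:,0]+60)&(im[:,:,2]>120)).astype(np.uint8)*255
m=b*0;m[185:265,315:395]=b[185:265,315:395]
c=max(cv2.findContours(m,0,2)[0],key=cv2.contourArea)[:,0]
W=np.array([back(p,x,.054) for x in c])[:,:2];print(W.min(0),W.max(0))
S=cams.camera('side');a=cv2.resize(p['color'][170:270,310:410],(500,500),interpolation=3);b=cv2.resize(S['color'][200:320,280:400],(500,500),interpolation=3)
cv2.imwrite('pics/t7.png',cv2.resize(np.hstack([a,b]),(800,400))[:,:,::-1])
E
```

```text
time_s: 14.8
eef_pos: [0.6326, 0.0589, 0.2003]
eef_rot: [0.001, 0.698, 0.716, -0.0]
wrist_force: [-0.0, -7.1, 3.4]
opening: 0.002
[0.5798003  0.11510603] [0.67981989 0.1696741 ]
```

View pics/t7.png

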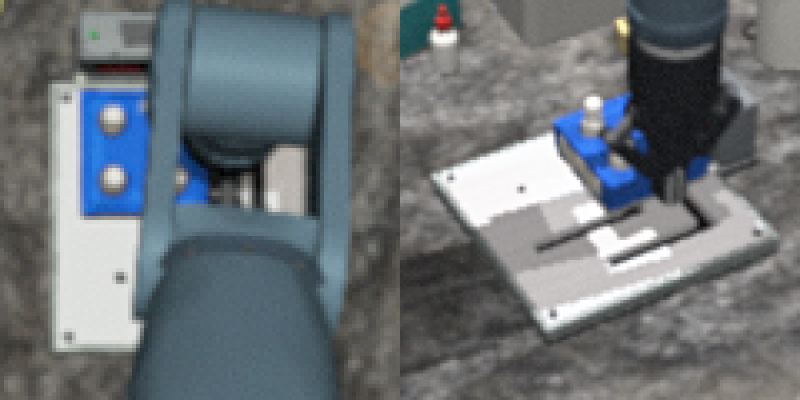

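```bash
python3 -m handwheel '[{"offset":[0.002,0,0],"spin":0,"grip":0},{"offset":[0.004,0,0],"spin":0,"grip":0},{"offset":[0.005,0,0],"spin":0,"grip":0},{"offset":[0.005,0,0],"spin":0,"grip":0}]';python3 -m handwheel '[{"offset":[0.001,0,0],"spin":0,"grip":0},{"offset":[0.002,0,0],"spin":0,"grip":0},{"offset":[0.002,0,0],"spin":0,"grip":0}]'
```

```text
time_s: 15.4
eef_pos: [0.6324, 0.064, 0.2003]
eef_rot: [0.001, 0.698, 0.716, -0.0]
wrist_force: [-0.2, -6.3, 3.8]
opening: -0.003
time_s: 15.78
eef_pos: [0.6324, 0.0659, 0.2003]
eef_rot: [0.001, 0.698, 0.716, -0.0]
wrist_force: [0.2, -7.0, 4.2]
opening: -0.002
```

```bash
python3 -m handwheel '[{"offset":[0.001,0,0],"spin":0,"grip":0},{"offset":[0.001,0,0],"spin":0,"grip":0}]'; python3 -m handwheel '[{"offset":[0.001,0,0],"spin":0,"grip":0},{"offset":[0.001,0,0],"spin":0,"grip":0}]'
```

```text
time_s: 16.02
eef_pos: [0.6324, 0.0669, 0.2003]
eef_rot: [0.001, 0.698, 0.716, -0.0]
wrist_force: [0.1, -5.1, 2.9]
opening: -0.003
time_s: 16.27
eef_pos: [0.6323, 0.0679, 0.2003]
eef_rot: [0.001, 0.698, 0.716, -0.0]
wrist_force: [0.7, -6.0, 3.7]
opening: 0.006
```

```bash
python3 - <<'E'
from h import *
p=cams.camera('top')
im=p['color'].astype(int);b=((im[:,:,2]>im[:,:,0]+60)&(im[:,:,2]>120)).astype(np.uint8)*255
m=b*0;m[185:265,315:395]=b[185:265,315:395]
c=max(cv2.findContours(m,0,2)[0],key=cv2.contourArea)[:,0]
W=np.array([back(p,x,.054) for x in c])[:,:2];print(W.min(0),W.max(0))
E
```

```text
[0.57963259 0.12477833] [0.67916418 0.17919684]
```

Still moving freely at 6 N, so the end isn't reached yet.

```bash
for i in 1; do :; done; python3 -m handwheel '[{"offset":[0.001,0,0],"spin":0,"grip":0},{"offset":[0.001,0,0],"spin":0,"grip":0}]'; python3 -m handwheel '[{"offset":[0.001,0,0],"spin":0,"grip":0},{"offset":[0.001,0,0],"spin":0,"grip":0}]'
```

```text
time_s: 16.58
eef_pos: [0.6323, 0.0689, 0.2003]
eef_rot: [0.001, 0.698, 0.716, -0.0]
wrist_force: [-0.1, -6.4, 3.4]
opening: -0.002
time_s: 16.82
eef_pos: [0.6323, 0.0697, 0.2003]
eef_rot: [0.001, 0.698, 0.716, -0.0]
wrist_force: [-0.6, -8.1, 2.6]
opening: -0.006
```

```bash
python3 -m handwheel '[{"offset":[0.001,0,0],"spin":0,"grip":0},{"offset":[0.001,0,0],"spin":0,"grip":0}]'
```

```text
time_s: 17.08
eef_pos: [0.6323, 0.07, 0.2003]
eef_rot: [0.001, 0.698, 0.716, -0.001]
wrist_force: [-1.4, -10.7, 3.2]
opening: 0.003
```

The end stop is reached: a 1 mm command gave only 0.3 mm of motion and the force rose to 10.7 N. I'll back off to the right, lift clear and check.

```bash
python3 -m handwheel '[{"offset":[-0.01,0,0],"spin":0,"grip":0},{"offset":[-0.035,0,0],"spin":0,"grip":0},{"offset":[-0.05,0,-0.03],"spin":0,"grip":0},{"offset":[-0.06,0,-0.08],"spin":0,"grip":0},{"offset":[-0.10,0,-0.13],"spin":0,"grip":0},{"offset":[-0.16,0,-0.15],"spin":0,"grip":0},{"offset":[-0.20,0,-0.15],"spin":0,"grip":0},{"offset":[-0.20,0,-0.15],"spin":0,"grip":0},{"offset":[-0.20,0,-0.15],"spin":0,"grip":0}]'
python3 - <<'E'
from h import *
p=cams.camera('top');S=cams.camera('side')
im=p['color'].astype(int);b=((im[:,:,2]>im[:,:,0]+60)&(im[:,:,2]>120)).astype(np.uint8)*255
m=b*0;m[185:265,315:395]=b[185:265,315:395]
c=max(cv2.findContours(m,0,2)[0],key=cv2.contourArea)[:,0]
W=np.array([back(p,x,.054) for x in c]);print(W.min(0),W.max(0))
r=cv2.minAreaRect((W[:,:2]*1000).astype(np.float32));print(r)
th=.028;d=np.array(r[0])/1000-[.5865,.087];print('deckframe',d@np.array([[np.cos(th),-np.sin(th)],[np.sin(th),np.cos(th)]]))
for q in(p,S):
  print([(x['confidence'],back(q,x['uv'],.018).round(4)) for n in('carrier','lane_end') for x in landmark_of(q,n)[:1]], [(x['confidence'],back(q,x['uv'],.028).round(3)) for x in landmark_of(q,'vial_1')])
a=cv2.resize(p['color'][170:270,310:410],(500,500),interpolation=3);b=cv2.resize(S['color'][200:320,280:400],(500,500),interpolation=3)
cv2.imwrite('pics/t8.png',cv2.resize(np.hstack([a,b]),(800,400))[:,:,::-1])
E
```

```text
time_s: 18.2
eef_pos: [0.6368, -0.1276, 0.3489]
eef_rot: [-0.001, 0.698, 0.716, 0.0]
wrist_force: [0.2, 0.1, -0.6]
opening: 0.0
[0.57957674 0.07978261 0.054     ] [0.68043781 0.18230886 0.054     ]
((629.8997192382812, 130.87228393554688), (101.81473541259766, 98.42652893066406), 2.913429021835327)
deckframe [0.04461097 0.04264005]
[(0.59, array([0.6305, 0.1279, 0.018 ])), (0.49, array([0.5521, 0.3413, 0.018 ]))] [(0.52, array([0.667, 0.103, 0.028])), (0.45, array([0.664, 0.147, 0.028])), (0.42, array([0.595, 0.12 , 0.028])), (0.36, array([0.599, 0.156, 0.028]))]
[(0.84, array([0.6279, 0.1268, 0.018 ])), (0.89, array([0.6281, 0.1105, 0.018 ]))] [(0.65, array([0.652, 0.096, 0.028])), (0.61, array([0.663, 0.157, 0.028])), (0.54, array([0.623, 0.169, 0.028])), (0.5, array([0.609, 0.106, 0.028]))]
```

View pics/t8.png

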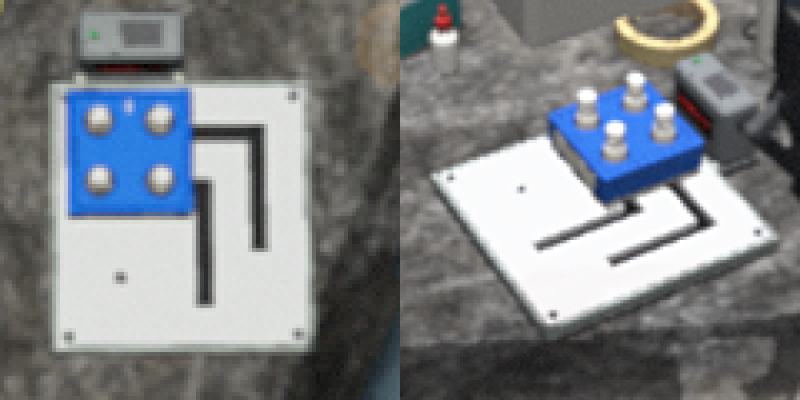

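The carrier is at deck (+44.6, +42.6) mm, which is against the end stop within its play. It sits flat in front of the reader with all four bottles upright, and the arm is clear.

```bash
python3 -c "
from bench import ctrl;print(ctrl.get_obs()['time_s'],ctrl.hand_in())"
```

```text
the job is handed in; nothing more can be done
18.6 None
```

The blue carrier is loaded and the job is handed in at 18.6 s of the 45 s allowed. With the fingers shut, I pushed it straight back to the corner, then sideways to the left until it met the end stop. I then backed the arm off and lifted it clear.

**Forces:** The carrier slid at about 4–8 N on both legs. At the corner stop my last 1 mm step took the measured force to about 15 N, over the roughly 10 N at which the carrier can tip. The pictures afterwards showed it flat and not lifted. At the end stop the force reached about 11 N.

**Last checks:**
- **Position:** the top camera put the carrier at about (+44.6, +42.6) mm in the deck's frame, against a target of (+45, +40) mm. The 2.6 mm extra is within the pins' play plus calibration error.
- **Second estimate:** the detector's carrier origin from the top and side views agreed to within about 4 mm.
- **State of the load:** the carrier looks level, and all four bottles are standing.
- **Bystanders:** the robot worked well away from them; I did not re-measure each one's position at the end.
- **Contact:** wrist force was near zero before hand-in.

**Disagreement:** the detector's final lane_end readings did not agree with the rest. The top view's was wrong at low confidence, and the side view's was about 18 mm short. I relied on the fitted plate, the carrier outline and the stop contact instead.

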